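# Put the leatherwork bench in order: jars, burnishing blocks and die

### The job

Tidy the leatherworker's bench: stand the two dye jars upright in the wooden caddy, each in the cell marked with its own colour, set the two dark burnishing blocks flat on their bases on the floor of the white basket, side by side, and lay the brass die flat, pattern up, in the green-lined steel tray. Never tip a jar over, and leave the leather box and the red case where they are.

Things in the scene. Friction and masses are not known exactly. Their poses are not given: they have to be found in the camera images.
- jar_red_center (a point): Dye jar with a red cap and red label band on a dark brown round body, standing upright: 42 mm in diameter (cap too), 75 mm tall, about 120 g. The point is its centre, half-way up (37.5 mm above its underside). z is up along the jar.
- jar_blue_center (a point): Dye jar with a blue cap and blue label band on a dark brown round body, standing upright: 42 mm in diameter (cap too), 75 mm tall, about 120 g. The point is its centre, half-way up (37.5 mm above its underside). z is up along the jar.
- block_a_center (a point): One of two equal dark hardwood burnishing blocks with a tan leather strip along the top: 80 mm long (its x axis), 30 mm wide (its y axis), 42 mm tall, about 75 g, standing on its 80 x 30 mm base. The point is its centre, 21 mm above its underside. z is up.
- block_b_center (a point): One of two equal dark hardwood burnishing blocks with a tan leather strip along the top: 80 mm long (its x axis), 30 mm wide (its y axis), 42 mm tall, about 75 g, standing on its 80 x 30 mm base. The point is its centre, 21 mm above its underside. z is up.
- die_center (a point): Square brass embossing die with a flower pattern on its top face: 46 x 46 mm (x and y along its edges), 18 mm thick, about 300 g, lying pattern up. The point is its centre, 9 mm above its underside. z is up, out of the pattern.
- caddy: Open wooden jar caddy, fixed, turned any way: 78 mm (x) by 146 mm (y), 30 mm tall, walls and floor 5 mm thick. A full-height 5 mm cross wall makes two cells, each 68 mm (x) by 65 mm (y) inside. The cell with red floor disc and side strips is centred 35 mm from the origin along +y, the blue one 35 mm along -y. Origin: centre of its underside, on the bench; z up.
- basket: Low white plastic basket for the burnishing blocks, fixed to the bench: outside 132 mm (its x) by 140 mm (its y), 22 mm tall, walls and floor 4 mm thick. One open space. Origin: centre of its underside, on the bench. z up.
- die_tray: Square dark steel tray lined with green felt, for the brass die, fixed to the bench: outside 110 x 110 mm, 14 mm tall, walls and floor 5 mm thick. Origin: centre of its underside, on the bench. z up.
- leather_box_center (a point): Finished tan leather box with a domed lid (about 94 x 94 mm, 114 mm tall) standing to the left of the work, loose; to be left alone. The point is on its axis, 30 mm above the bench.
- red_case_center (a point): Dark red oblong case (155 mm along its x, 58 mm wide, 34 mm tall) lying to the right of the work, loose; to be left alone. The point is its centre, 17 mm above the bench.
There are look-alikes about, which are no part of the job. What is meant by the part that bears jar_red_center is not turquoise, and is the smaller of those in its own colour.

How it is judged:
At the end, for the whole second after the job is handed in: Jars upright (0.12 rad) on the floor of their own colour's cell, within 18 mm of its centre each way; both blocks flat on the basket floor; die flat, pattern up, on the tray floor, within 34 mm of its centre each way; all at rest; leather box and red case within 20 mm of their start (x of jar_red_center in the frame of caddy between -0.018 and 0.018 m and y of jar_red_center in the frame of caddy between 0.0173 and 0.0533 m and z of jar_red_center in the frame of caddy between 0.035 and 0.05 m and angle between each of jar_red_center, jar_blue_center, block_a_center, block_b_center, die_center's own z axis and vertical below 0.12 rad and x of jar_blue_center in the frame of caddy between -0.018 and 0.018 m and y of jar_blue_center in the frame of caddy between -0.0533 and -0.0173 m and z of jar_blue_center in the frame of caddy between 0.035 and 0.05 m and x of block_a_center in the frame of basket between -0.055 and 0.055 m and y of block_a_center in the frame of basket between -0.06 and 0.06 m and z of block_a_center in the frame of basket between 0.018 and 0.032 m and x of block_b_center in the frame of basket between -0.055 and 0.055 m and y of block_b_center in the frame of basket between -0.06 and 0.06 m and z of block_b_center in the frame of basket between 0.018 and 0.032 m and x of die_center in the frame of die_tray between -0.034 and 0.034 m and y of die_center in the frame of die_tray between -0.034 and 0.034 m and z of die_center in the frame of die_tray between 0.008 and 0.02 m and linear speed of each of jar_red, jar_blue, block_a, block_b, die below 0.02 m/s and distance of each of leather_box_center, red_case_center from where it was at the start of the episode below 0.02 m); the robot touches nothing.
It fails at once if the red jar is tipped by more than 0.7 rad (angle between jar_red_center's own z axis and vertical above 0.7 rad).
It fails at once if the blue jar is tipped by more than 0.7 rad (angle between jar_blue_center's own z axis and vertical above 0.7 rad).
It fails at once if the leather box is moved by more than 20 mm (distance of leather_box_center from where it was at the start of the episode above 0.02 m).
It fails at once if the red case is moved by more than 20 mm (distance of red_case_center from where it was at the start of the episode above 0.02 m).
It also fails if it takes over 115 s, if anything falls off the work surface, if the arm or the gripper's body presses on something with over 40 N, if the wrist force passes 120 N, or if a joint passes its speed limit or range.

### The arm

A 6-joint arm with a two-finger parallel gripper is mounted at the origin on the work surface. World frame = base frame: x ahead of the robot, y to its left, z up, the work surface at z = 0. Lengths are in m, angles in rad, forces in N, time in s.
With the tool pointing down it reaches from about 0.375 to 0.9 m from the base axis. Payload 3.1 kg.
Tool frame: the origin (TCP) lies on the centre line of the jaws, within the pads' length; the fingertips stand 19 mm ahead of it and the grasp point (between the pads) is the TCP; z points along the fingers, y is the direction in which the jaws open and shut (so a half turn about z gives the same grasp; the last joint's range is limited). The gripper opens to 85 mm and grips with 20 to 120 N. Pads are 22 mm wide; open, the fingers measure 114 mm over their backs; the gripper's body (76 mm by 85 mm) begins 54 mm behind the grasp point. The pads swing forward as they close: fully open they stand 13 mm farther back than shut.
Start: joints at [-1.337, 0.527, 1.433, -0, 1.181, -0.178], TCP at [0.25, -0.573, 0.25] pointing down, gripper open.
Joint ranges: [-3.08, 3.08], [-0.75, 2.2], [0.22, 2.44], [-1.43, 4.57], [0, 2.65], [-2.85, 2.85]. Speed limits (rad/s): [2.79, 2.79, 3.14, 3.14, 3.14, 3.14].

### API

Orientations are given as a unit quaternion [x, y, z, w].
In Python, from station import manip, imaging, workorder gives the robot as it stands.
- The arm moves only by the shell command python3 -m creep 'ROWS' [FORCE]. ROWS is a JSON object of lists of equal length, an entry for each row: "claw": the finger opening in cm, from 0 to 8.54; "dp": the shift along the tool's x, y, z in cm, a list of three; "roll": the turn about the tool's z in rad. In form: {"claw": [claw, ...], "dp": [[dx, dy, dz], ...], "roll": [roll, ...]}. A call has 1 to 12 rows; each row is the pose to reach, as a shift and turn from the pose commanded when the call began, along the tool's axes at that moment; what a row does not reach only later rows make up. A row lasts 1/10 s, in which the tool goes at most 50 mm and 8.59 degrees, less where a joint would pass 70% of its speed; a pose out of reach is approached as far as the arm can. A call with a gripper value outside its range is refused whole. The fingers move at their own pace and stop on an object; FORCE is the grip in N (left out, the last holds). Time passes only in rows, so rows that repeat a pose let the fingers close. It gives the time, the measured TCP pose, the force and the opening at its end, in the units of the state.
- manip.sense(): the state, without advancing time (a new reading comes with each control period).
- imaging.snapshot(name): name is "scene" or "top" or "wrist"; returns a dict with "image" (400x640x3 uint8, red, green, blue), "z_map" (400x640 float32, m along the optical axis (not along the pixel's ray), 0 where there is no reading), "vfov" (degrees; the focal length in pixels is half the picture's height over the tangent of half this angle, whatever the lens; pixels are square), "cx", "cy" (the principal point, pixels), "R" (3x3) and "t" (3): a world point X has camera coordinates R X + t. Camera axes: x right, y down, z forward; pixel columns grow to the right and rows downward; lengths in m; the calibration is good to about 2 mm. A picture is of the moment at which its call begins.
- workorder.sign_off(): hands the job in, once; it reports no verdict.
The state is a dict: "t": time; "q": joint angles; "qd": joint speeds; "tau": joint torques, N m; "tcp_pos": TCP position; "tool_rot": TCP orientation; "force": force on the tool from outside, world axes, zero at the start; "ft_torque": the same for the moment, N m; "finger_gap": opening from 0.0 (shut) to 1.0 (fully open).
Only numpy, scipy, OpenCV 4.12 (cv2) and the standard library are available. Lean on these libraries where they do the work, as an engineer would, in place of code of your own. Each camera call takes 0.05 s, during which the arm holds its last target.

## Working session

There is one attempt and no reset: what is moved stays moved. The work goes in short steps, Python scripts to look and compute and a shell command to move; the robot and the scene stay as the last step left them, time stands still between calls to the robot, and variables do not carry over. Pictures are saved under pics/ and viewed, and the job is handed in when it is done.

```bash
ls; mkdir -p pics; python3 - <<'E'
from station import manip, imaging
import cv2
print(manip.sense())
for n in ["scene","top","wrist"]:
    s=imaging.snapshot(n); cv2.imwrite(f"pics/{n}0.png",s["image"][:,:,::-1])
    print(n,s["vfov"],s["cx"],s["cy"],s["R"],s["t"])
E
```

```text
pics
{'t': 0.0, 'q': array([-1.33748929e+00,  5.28486668e-01,  1.43392148e+00,  4.30065294e-05,
        1.18141580e+00, -1.78470515e-01]), 'qd': array([ 0.00134485,  0.00160302, -0.00094875, -0.00058842,  0.00133587,
        0.00054337]), 'tau': array([ 2.31044596e-04, -4.42346334e+01, -1.78022754e+01, -2.50425919e-04,
        8.55421677e-03, -1.08129927e-05]), 'tcp_pos': array([ 0.25004178, -0.57205254,  0.2493149 ]), 'tool_rot': array([ 9.78880737e-01,  2.04429104e-01, -1.07082149e-05, -1.11577210e-03]), 'force': array([ 0.05740076,  0.76159411, -0.37767674]), 'ft_torque': array([ 0.00660841, -0.00141486,  0.05704658]), 'finger_gap': 0.9979943988464572}
scene 55.177453153821034 307.4972044550723 202.14873157925504 [[-0.43739183  0.8992704  -0.00106358]
 [ 0.72138397  0.35016384 -0.59748679]
 [-0.53692975 -0.26210309 -0.80187805]] [ 0.24568374 -0.33247288  1.57193417]
top 50.403931299013145 325.8372529140809 199.2687224420202 [[ 2.22200221e-03 -9.99750583e-01 -2.22223825e-02]
 [-9.94234675e-01  1.73665418e-04 -1.07225845e-01]
 [ 1.07202960e-01  2.23325193e-02 -9.93986310e-01]] [0.01072272 0.5227577  1.28511847]
wrist 71.91644219199287 322.13502344731756 201.64536376511708 [[ 0.39984158 -0.91658103 -0.00243312]
 [-0.88346883 -0.38610137  0.26534613]
 [-0.24415066 -0.10394683 -0.96415015]] [-0.62389635 -0.03331523  0.37965878]
```

View pics/scene0.png

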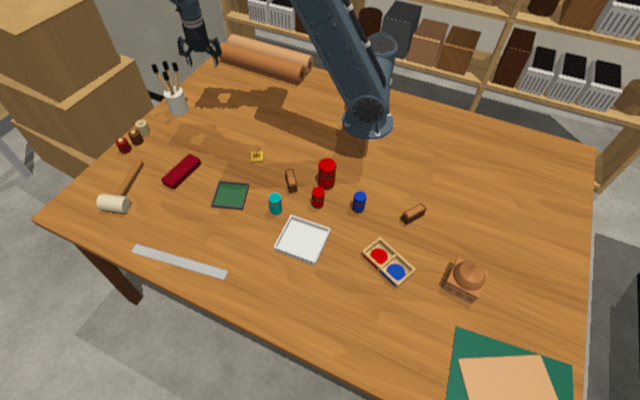

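View pics/top0.png

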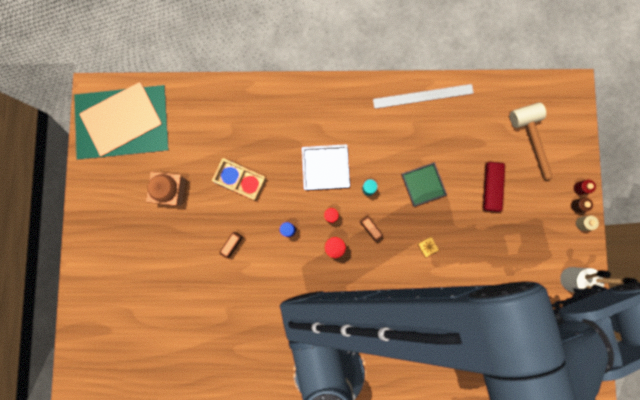

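View pics/wrist0.png

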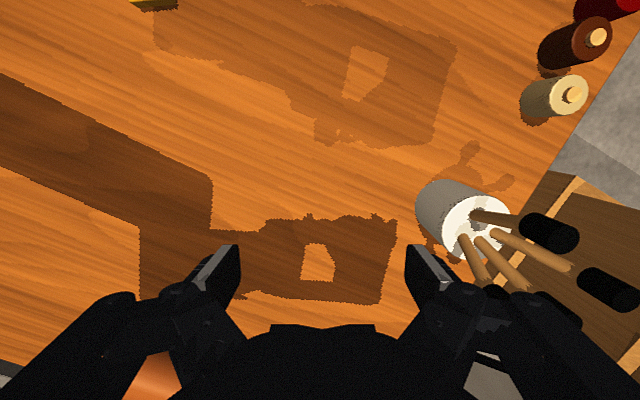

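The top view shows the large red jar at (335,247) and the small red one, our target, at (332,215). The blue jar is at (288,229) and a turquoise decoy is at (370,187). The blocks are at (371,229) and (231,244), the die at (428,247), the caddy at (239,179), the basket at (326,167) and the tray at (423,184).

```bash
cat > h.py <<'E'
import numpy as np, cv2
from station import manip, imaging
def K(s):
    f=s["image"].shape[0]/2/np.tan(np.radians(s["vfov"])/2); return f,s["cx"],s["cy"]
def cloud(s):
    f,cx,cy=K(s); z=s["z_map"].astype(float); v,u=np.indices(z.shape)
    P=np.stack([(u-cx)/f*z,(v-cy)/f*z,z],-1); W=(P-s["t"])@s["R"]; W[z==0]=np.nan; return W
def atz(s,u,v,h):
    f,cx,cy=K(s); d=np.array([(u-cx)/f,(v-cy)/f,1.])@s["R"]; c=-s["R"].T@s["t"]
    return c+d*(h-c[2])/d[2]
def proj(s,X):
    f,cx,cy=K(s); p=s["R"]@np.array(X,float)+s["t"]; return f*p[0]/p[2]+cx,f*p[1]/p[2]+cy
def topfit(s,box,zlo,zhi):
    """points of a surface between heights within pixel box -> minAreaRect in world mm"""
    W=cloud(s); u0,v0,u1,v1=box; w=W[v0:v1,u0:u1].reshape(-1,3); m=(w[:,2]>zlo)&(w[:,2]<zhi); w=w[m]
    if len(w)<5: return None
    r=cv2.minAreaRect((w[:,:2]*1000).astype(np.float32)); return np.round(r[0],1),np.round(r[1],1),round(r[2],1),np.round(np.median(w[:,2])*1000,1),len(w)
def rel(target):
    s=manip.sense(); from scipy.spatial.transform import Rotation as Ro
    R=Ro.from_quat(s["tool_rot"]).as_matrix(); return (R.T@(np.array(target)-s["tcp_pos"]))*100
E
python3 - <<'E'
from h import *
s=imaging.snapshot("top"); W=cloud(s)
print("table",np.nanmedian(W[300:320,150:250,2]), W[300:320,150:250,2].std())
B=dict(red=(318,203,346,226,.065,.09),bigred=(318,232,352,264,.06,.2),blue=(274,216,302,243,.065,.09),turq=(356,174,384,202,.04,.2),
ba=(354,208,390,248,.034,.055),bb=(212,226,250,264,.034,.055),die=(412,232,446,262,.012,.03),caddy=(205,150,275,208,.022,.045),basket=(290,135,362,198,.016,.035),tray=(393,155,455,213,.009,.03),box=(140,162,192,216,.04,.2),case=(476,152,512,220,.025,.05))
for k,b in B.items(): print(k,topfit(s,b[:4],*b[4:]))
s=imaging.snapshot("scene"); 
E
python3 - <<'E'
import cv2
a=cv2.imread('pics/top0.png')[130:280,140:540]; cv2.imwrite('pics/topz.png',cv2.resize(a,(800,300),interpolation=cv2.INTER_CUBIC))
E
```

```text
table 0.001314015607261361 nan
red (array([471.3,  -4. ]), array([40. , 39.8]), 62.6, np.float64(76.4), 157)
bigred (array([375.6, -15.6]), array([58.3, 57.6]), 14.9, np.float64(108.5), 342)
blue (array([428.4, 127.4]), array([40.4, 41.7]), 44.5, np.float64(76.2), 161)
turq (array([ 555.5, -119. ]), array([40.6, 40.4]), 89.0, np.float64(75.8), 178)
ba (array([ 432.7, -126.4]), array([79.3, 29.5]), 39.0, np.float64(43.2), 261)
bb (array([382.7, 304.4]), array([30.9, 79.7]), 57.5, np.float64(42.6), 268)
die (array([ 377.7, -300.1]), array([46. , 46.1]), 27.5, np.float64(19.4), 233)
caddy (array([587.1, 286.3]), array([147.7,  79.6]), 65.9, np.float64(30.3), 315)
basket (array([625.4,  14.7]), array([133.7, 139.9]), 3.4, np.float64(22.5), 267)
tray (array([ 577.1, -282.2]), array([163.3, 171.3]), 88.1, np.float64(12.3), 467)
box (array([553.7, 509.9]), array([98. , 94.5]), 83.0, np.float64(80.3), 976)
case (array([ 562.3, -504.9]), array([ 58.5, 153.3]), 84.7, np.float64(34.7), 925)
```

View pics/topz.png

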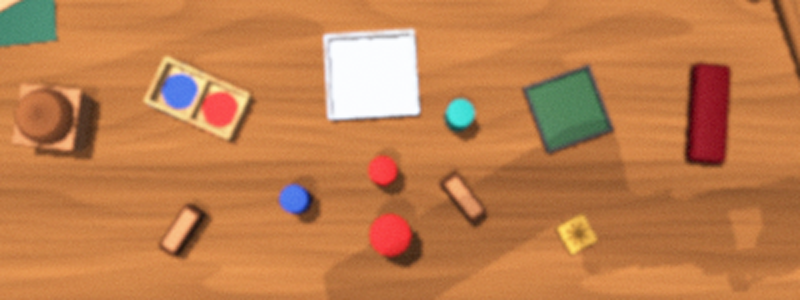

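```bash
cat >> h.py <<'E'
def go(x,y,z,jaw=None):
    """rel shift in cm; roll to put jaw axis (world deg, mod 180)"""
    from scipy.spatial.transform import Rotation as Ro
    s=manip.sense(); R=Ro.from_quat(s["tool_rot"]).as_matrix()
    d=R.T@(np.array([x,y,z])/1000-s["tcp_pos"])*100
    print("t",round(s["t"],2),"tcp",np.round(s["tcp_pos"]*1000,1),"gap",round(s["finger_gap"]*8.54,2),"F",np.round(s["force"],1),"dp cm",np.round(d,2),"len",round(np.linalg.norm(d),1),"tilt z",np.round(R[:,2],3))
    if jaw is not None:
        cur=np.degrees(np.arctan2(R[1,1],R[0,1])); q=s["q"]
        for k in (-180,0,180,360):
            r=np.radians(cur-jaw-k); print(" roll",round(r,3),"cur jaw",round(cur,1),"q6 after (same q1)",round(q[5]+r,2), end=";")
        print()
E
python3 - <<'E'
from h import *
s=imaging.snapshot("top"); im=s["image"].astype(int)
g=((im[...,1]>im[...,0]*1.15)).astype(np.uint8); g[:150]=0; g[:,:390]=0; g[:,460:]=0; g[220:]=0
n,l,st,c=cv2.connectedComponentsWithStats(g); i=1+np.argmax(st[1:,4]); 
ct=np.argwhere(l==i)[:,::-1]
w=np.array([atz(s,u,v,.006)[:2]*1000 for u,v in ct]).astype(np.float32); print(cv2.minAreaRect(w),len(w))
W=cloud(s); h=W[150:220,393:455]; m=(h[...,2]>.009)&(h[...,2]<.03)
pts=h[m][:,:2]*1000; c0=np.array([577,-285.]); pts=pts[np.linalg.norm(pts-c0,axis=1)<82]; print(cv2.minAreaRect(pts.astype(np.float32)))
go(377.7,-300.1,250,27.5)
E
```

```text
((572.908447265625, -295.0549011230469), (101.56963348388672, 101.6778564453125), 18.807374954223633) 1037
((569.6178588867188, -285.58282470703125), (110.12538146972656, 142.92135620117188), 19.39389419555664)
t 0.3 tcp [ 250.2 -572.5  250. ] gap 8.55 F [ 0.2  0.1 -0.2] dp cm [ 2.259e+01 -1.986e+01  1.000e-02] len 30.1 tilt z [-0.     0.001 -1.   ]
 roll 1.503 cur jaw -66.4 q6 after (same q1) 1.32; roll -1.639 cur jaw -66.4 q6 after (same q1) -1.82; roll -4.781 cur jaw -66.4 q6 after (same q1) -4.96; roll -7.922 cur jaw -66.4 q6 after (same q1) -8.1;
```

```bash
python3 -m creep '{"claw":[6.5,6.5,6.5,6.5,6.5,6.5,6.5,6.5,6.5,6.5,6.5],"dp":[[4.5,-4,0],[9,-8,0],[13.5,-12,0],[18,-16,0],[22.6,-19.9,0],[22.6,-19.9,0],[22.6,-19.9,4],[22.6,-19.9,8],[22.6,-19.9,12],[22.6,-19.9,12],[22.6,-19.9,12]],"roll":[-0.07,-0.07,-0.07,-0.07,-0.07,-0.07,-0.07,-0.07,-0.07,-0.07,-0.07]}' 40
python3 - <<'E'
from h import *
go(377.7,-300.1,21,-62.5)
s=imaging.snapshot("wrist"); cv2.imwrite("pics/w1.png",s["image"][:,:,::-1])
W=cloud(s); m=(W[...,2]>.014)&(W[...,2]<.026)&(np.hypot(W[...,0]-.378,W[...,1]+.3)<.05)
print(cv2.minAreaRect((W[m][:,:2]*1000).astype(np.float32)),m.sum(),np.median(W[m][:,2]))
E
```

```text
t: 1.4
tcp_pos: [0.3776, -0.2999, 0.1303]
tool_rot: [0.971, 0.239, -0.0, -0.001]
force: [0.0, 0.4, 0.3]
finger_gap: 0.76
t 1.4 tcp [ 377.6 -299.9  130.3] gap 6.49 F [0.  0.4 0.3] dp cm [-0.    0.03 10.93] len 10.9 tilt z [-0.001  0.001 -1.   ]
 roll 3.143 cur jaw -62.4 q6 after (same q1) 3.33; roll 0.002 cur jaw -62.4 q6 after (same q1) 0.19; roll -3.14 cur jaw -62.4 q6 after (same q1) -2.95; roll -6.281 cur jaw -62.4 q6 after (same q1) -6.1;
((378.9207458496094, -301.8716125488281), (46.7388916015625, 45.5736198425293), 28.49559783935547) 2536 0.018387569313299344
```

View pics/w1.png

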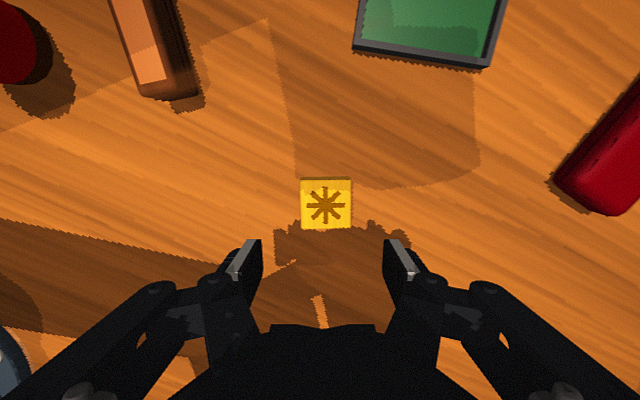

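The die, at (326,204), is centred and square between the jaws. Next I descend and grip it.

```bash
python3 -m creep '{"claw":[6.5,6.5,6.5,6.5,6.5,4,4,4,4,4,4],"dp":[[0,0.1,4],[0,0.1,8],[0,0.1,10],[0,0.1,10.9],[0,0.1,10.9],[0,0.1,10.9],[0,0.1,10.9],[0,0.1,10.9],[0,0.1,10.9],[0,0.1,10.9],[0,0.1,10.9]],"roll":[0,0,0,0,0,0,0,0,0,0,0]}' 40
python3 - <<'E'
from h import *
go(377.7,-300.1,21,-62.5)
E
```

```text
t: 2.55
tcp_pos: [0.3789, -0.3018, 0.0232]
tool_rot: [0.971, 0.239, 0.001, 0.002]
force: [0.1, -0.5, 7.5]
finger_gap: 0.529
t 2.55 tcp [ 378.9 -301.8   23.2] gap 4.52 F [ 0.1 -0.5  7.5] dp cm [-0.03 -0.21  0.22] len 0.3 tilt z [ 0.002 -0.003 -1.   ]
 roll 3.144 cur jaw -62.4 q6 after (same q1) 3.33; roll 0.002 cur jaw -62.4 q6 after (same q1) 0.19; roll -3.14 cur jaw -62.4 q6 after (same q1) -2.95; roll -6.281 cur jaw -62.4 q6 after (same q1) -6.1;
```

```bash
python3 -m creep '{"claw":[4,4,4,4,4],"dp":[[0,0,-3],[0,0,-6],[0,0,-10],[0,0,-10],[0,0,-10]],"roll":[0,0,0,0,0]}' 
python3 - <<'E'
from h import *
go(573,-295,120,-71.2)
E
```

```text
t: 3.05
tcp_pos: [0.3784, -0.3011, 0.1226]
tool_rot: [0.971, 0.239, 0.001, 0.001]
force: [-0.1, -0.1, -2.7]
finger_gap: 0.528
t 3.05 tcp [ 378.4 -301.1  122.6] gap 4.51 F [-0.1 -0.1 -2.7] dp cm [17.53  8.47  0.3 ] len 19.5 tilt z [ 0.002 -0.002 -1.   ]
 roll 3.295 cur jaw -62.4 q6 after (same q1) 3.48; roll 0.154 cur jaw -62.4 q6 after (same q1) 0.34; roll -2.988 cur jaw -62.4 q6 after (same q1) -2.8; roll -6.129 cur jaw -62.4 q6 after (same q1) -5.94;
```

```bash
python3 -m creep '{"claw":[4,4,4,4,4,4,4,4,4,4],"dp":[[4.4,2.1,0],[8.8,4.2,0],[13.1,6.4,0],[17.5,8.5,0],[17.5,8.5,0],[17.5,8.5,0],[17.5,8.5,4],[17.5,8.5,7],[17.5,8.5,8],[17.5,8.5,8]],"roll":[0.15,0.15,0.15,0.15,0.15,0.15,0.15,0.15,0.15,0.15]}' 
python3 - <<'E'
from h import *
go(573,-295,29,-71.2)
s=imaging.snapshot("wrist"); cv2.imwrite("pics/w2.png",s["image"][:,:,::-1])
E
```

```text
t: 4.05
tcp_pos: [0.5697, -0.2939, 0.0388]
tool_rot: [0.986, 0.165, -0.002, -0.003]
force: [-0.2, -0.6, -2.5]
finger_gap: 0.527
t 4.05 tcp [ 569.7 -293.9   38.8] gap 4.5 F [-0.2 -0.6 -2.5] dp cm [0.28 0.22 0.97] len 1.0 tilt z [-0.006  0.004 -1.   ]
 roll 3.144 cur jaw -71.1 q6 after (same q1) 3.73; roll 0.003 cur jaw -71.1 q6 after (same q1) 0.59; roll -3.139 cur jaw -71.1 q6 after (same q1) -2.55; roll -6.281 cur jaw -71.1 q6 after (same q1) -5.69;
```

View pics/w2.png

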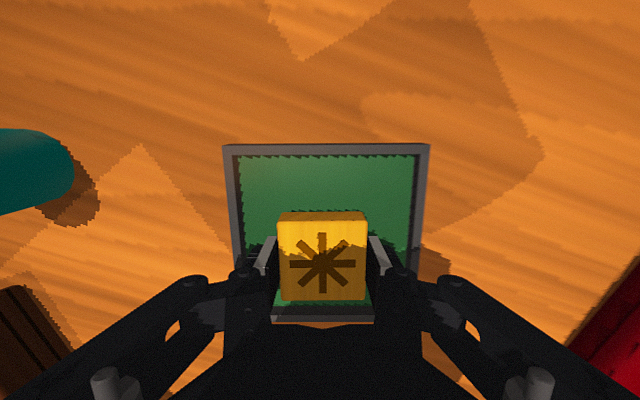

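The die is at (322,260), held over the middle of the green tray, with both fingers inside the walls. I lower it and release.

```bash
python3 -m creep '{"claw":[4,4,4,5.8,5.8,5.8,5.8,5.8,5.8,5.8,5.8],"dp":[[0.2,0.1,0.5],[0.2,0.1,0.9],[0.2,0.1,1.0],[0.2,0.1,1.0],[0.2,0.1,1.0],[0.2,0.1,0.9],[0.2,0.1,-2],[0.2,0.1,-6],[0.2,0.1,-11],[0.2,0.1,-16],[0.2,0.1,-16]],"roll":[0,0,0,0,0,0,0,0,0,0,0]}' 
python3 - <<'E'
from h import *
go(432.7,-126.4,150,39-90)
s=imaging.snapshot("wrist"); cv2.imwrite("pics/w3.png",s["image"][:,:,::-1])
W=cloud(s); m=(W[...,2]>.018)&(W[...,2]<.035)&(np.hypot(W[...,0]-.573,W[...,1]+.295)<.05)
print(cv2.minAreaRect((W[m][:,:2]*1000).astype(np.float32)),m.sum(),np.median(W[m][:,2]))
E
```

```text
t: 5.2
tcp_pos: [0.579, -0.2983, 0.2104]
tool_rot: [0.986, 0.165, 0.006, 0.006]
force: [0.0, -1.2, 0.3]
finger_gap: 0.683
t 5.2 tcp [ 579.  -298.3  210.4] gap 5.83 F [ 0.  -1.2  0.3] dp cm [ -8.29 -21.1    5.64] len 23.4 tilt z [ 0.014 -0.011 -1.   ]
 roll 2.793 cur jaw -71.0 q6 after (same q1) 3.38; roll -0.349 cur jaw -71.0 q6 after (same q1) 0.24; roll -3.49 cur jaw -71.0 q6 after (same q1) -2.9; roll -6.632 cur jaw -71.0 q6 after (same q1) -6.04;
((575.4177856445312, -295.4209899902344), (45.58140563964844, 45.738059997558594), 19.167118072509766) 1533 0.02346515401422512
```

View pics/w3.png

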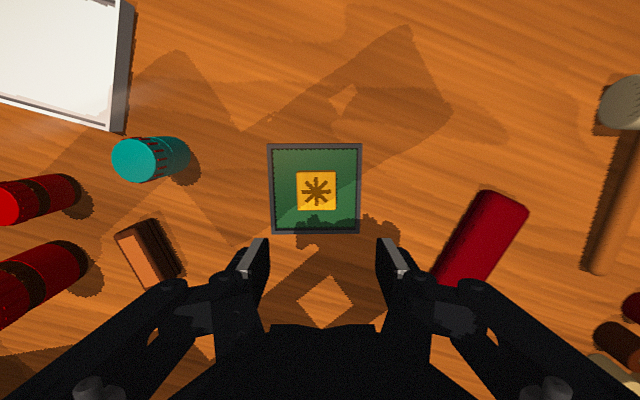

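```bash
python3 -m creep '{"claw":[5.8,5.8,5.8,5.8,5.8,5.8,5.8,5.8,5.8,5.8,5.8],"dp":[[-1.6,-4.2,0],[-3.2,-8.4,0],[-4.8,-12.6,0],[-6.4,-16.8,0],[-8.3,-21,0],[-8.3,-21,0],[-8.3,-21,4],[-8.3,-21,8],[-8.3,-21,8],[-8.3,-21,8],[-8.3,-21,8]],"roll":[-0.1,-0.2,-0.3,-0.35,-0.35,-0.35,-0.35,-0.35,-0.35,-0.35,-0.35]}' 
python3 - <<'E'
from h import *
s=imaging.snapshot("wrist"); cv2.imwrite("pics/w4.png",s["image"][:,:,::-1])
W=cloud(s); m=(W[...,2]>.035)&(W[...,2]<.05)&(np.hypot(W[...,0]-.433,W[...,1]+.126)<.06)
r=cv2.minAreaRect((W[m][:,:2]*1000).astype(np.float32));print(r,m.sum(),np.median(W[m][:,2]))
go(432.7,-126.4,32,39-90)
E
```

```text
t: 6.35
tcp_pos: [0.4288, -0.1244, 0.1225]
tool_rot: [0.942, 0.334, 0.001, 0.001]
force: [-0.2, 0.6, -0.0]
finger_gap: 0.676
((434.9912109375, -127.63711547851562), (79.16947174072266, 29.485946655273438), 38.45924758911133) 3633 0.04229877983295964
t 6.4 tcp [ 429.  -124.5  122.9] gap 5.78 F [-0.4 -0.3  0.4] dp cm [0.16 0.36 9.09] len 9.1 tilt z [ 0.003 -0.002 -1.   ]
 roll 3.143 cur jaw -50.9 q6 after (same q1) 3.5; roll 0.001 cur jaw -50.9 q6 after (same q1) 0.36; roll -3.141 cur jaw -50.9 q6 after (same q1) -2.79; roll -6.282 cur jaw -50.9 q6 after (same q1) -5.93;
```

View pics/w4.png

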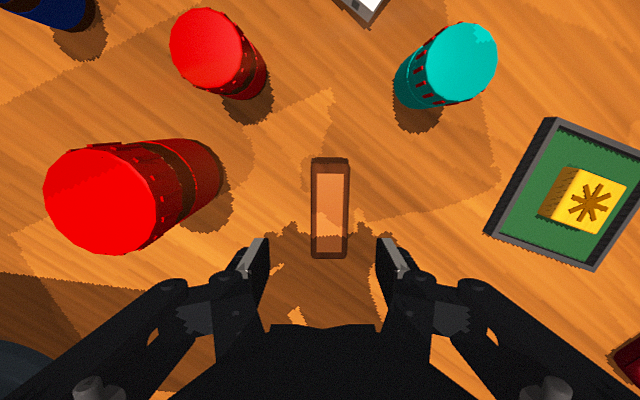

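Block a, at (331,208), is lined up but sits slightly right of the jaw centre. I correct that, descend and grip.

```bash
python3 -m creep '{"claw":[5.8,5.8,5.8,5.8,5.8,2.5,2.5,2.5,2.5,2.5,2.5,2.5],"dp":[[0.3,0.5,3],[0.3,0.5,6],[0.3,0.5,8],[0.3,0.5,9.1],[0.3,0.5,9.1],[0.3,0.5,9.1],[0.3,0.5,9.1],[0.3,0.5,9.1],[0.3,0.5,9.1],[0.3,0.5,9.1],[0.3,0.5,9.1],[0.3,0.5,8.1]],"roll":[0,0,0,0,0,0,0,0,0,0,0,0]}' 40
python3 -m creep '{"claw":[2.5,2.5,2.5,2.5,2.5],"dp":[[0,0,-3],[0,0,-7],[0,0,-11],[0,0,-11],[0,0,-11]],"roll":[0,0,0,0,0]}'
python3 - <<'E'
from h import *
# basket centre 625.4,14.7 rot 3.4 ; block long axis along basket x, offset y -32
b=np.radians(3.4); ex=np.array([np.cos(b),np.sin(b)]); ey=np.array([-np.sin(b),np.cos(b)])
p=np.array([625.4,14.7])-32*ey; p2=np.array([625.4,14.7])+32*ey; print(p,p2)
go(*p,120,3.4-90)
s=imaging.snapshot("wrist"); cv2.imwrite("pics/w5.png",s["image"][:,:,::-1])
E
```

```text
t: 7.6
tcp_pos: [0.4333, -0.1257, 0.0407]
tool_rot: [0.942, 0.334, -0.0, -0.0]
force: [-0.1, -0.5, -0.9]
finger_gap: 0.348
t: 8.1
tcp_pos: [0.4337, -0.1259, 0.1517]
tool_rot: [0.942, 0.334, 0.001, 0.001]
force: [-0.0, -0.1, -1.1]
finger_gap: 0.349
[627.29780395 -17.24367449] [623.50219605  46.64367449]
t 8.1 tcp [ 433.7 -125.9  151.7] gap 2.98 F [-0.  -0.1 -1.1] dp cm [21.88  3.76  3.21] len 22.4 tilt z [ 0.003 -0.002 -1.   ]
 roll 3.764 cur jaw -50.9 q6 after (same q1) 4.12; roll 0.623 cur jaw -50.9 q6 after (same q1) 0.98; roll -2.519 cur jaw -50.9 q6 after (same q1) -2.16; roll -5.661 cur jaw -50.9 q6 after (same q1) -5.3;
```

View pics/w5.png

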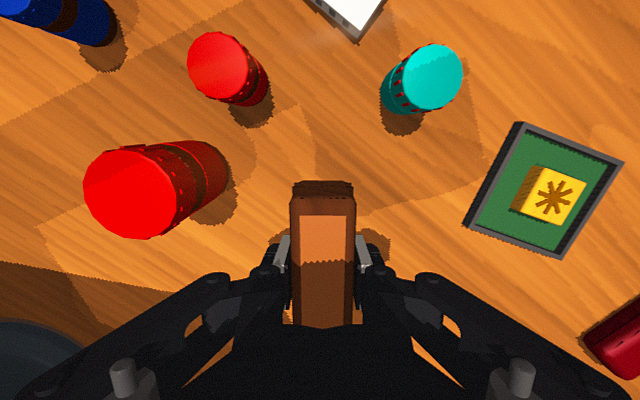

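```bash
python3 -m creep '{"claw":[2.5,2.5,2.5,2.5,2.5,2.5,2.5,2.5,2.5,2.5,2.5],"dp":[[4.4,0.8,0],[8.8,1.5,0],[13.2,2.3,0],[17.6,3,0],[21.9,3.8,0],[21.9,3.8,0],[21.9,3.8,3],[21.9,3.8,6],[21.9,3.8,8],[21.9,3.8,8],[21.9,3.8,8]],"roll":[0.12,0.24,0.36,0.48,0.62,0.62,0.62,0.62,0.62,0.62,0.62]}'
python3 - <<'E'
from h import *
go(627.3,-17.2,38,3.4-90)
s=imaging.snapshot("wrist"); cv2.imwrite("pics/w6.png",s["image"][:,:,::-1])
s=imaging.snapshot("top"); cv2.imwrite("pics/t6.png",cv2.resize(s["image"][100:300,200:440,::-1],(720,600)))
E
```

```text
t: 9.25
tcp_pos: [0.626, -0.0174, 0.0689]
tool_rot: [1.0, 0.031, -0.002, -0.0]
force: [0.5, 0.2, 0.1]
finger_gap: 0.346
t 9.25 tcp [626.  -17.4  68.9] gap 2.96 F [0.5 0.2 0.1] dp cm [ 0.15 -0.01  3.09] len 3.1 tilt z [-0.004  0.001 -1.   ]
 roll 3.144 cur jaw -86.5 q6 after (same q1) 4.45; roll 0.003 cur jaw -86.5 q6 after (same q1) 1.31; roll -3.139 cur jaw -86.5 q6 after (same q1) -1.84; roll -6.281 cur jaw -86.5 q6 after (same q1) -4.98;
```

View pics/w6.png

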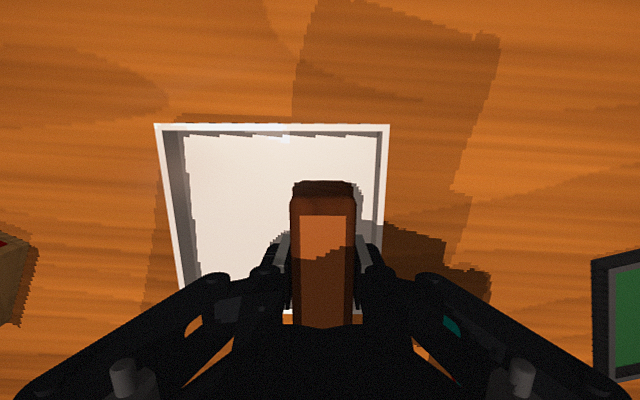

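View pics/t6.png

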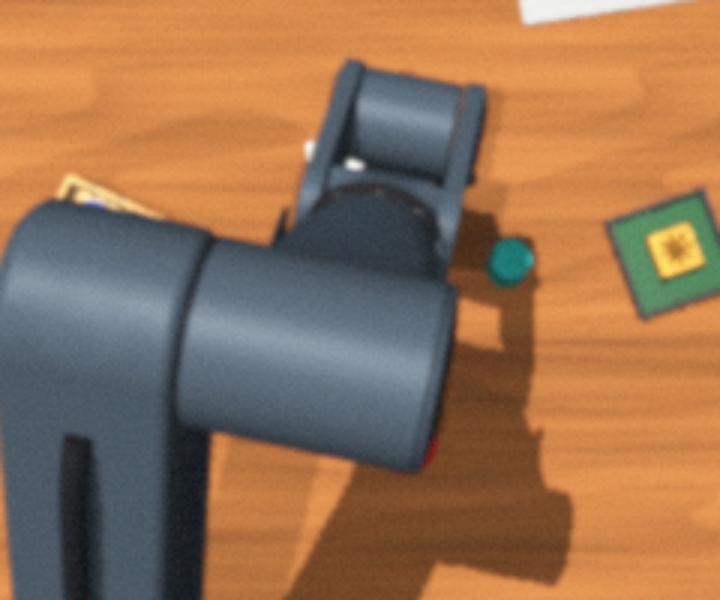

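The block hangs over the right half of the basket, with the right finger near the right wall (380,230). I shift 4 mm inward, lower and release with a small opening.

```bash
python3 -m creep '{"claw":[2.5,2.5,2.5,2.5,2.5],"dp":[[0.1,-0.4,1],[0.1,-0.4,2.2],[0.1,-0.4,3],[0.1,-0.4,3.2],[0.1,-0.4,3.2]],"roll":[0,0,0,0,0]}'
python3 - <<'E'
from h import *
go(627.1,-13.2,36,3.4-90)
E
```

```text
t: 9.85
tcp_pos: [0.6276, -0.0131, 0.0375]
tool_rot: [1.0, 0.031, -0.001, -0.0]
force: [-0.6, 0.2, -0.9]
finger_gap: 0.345
t 9.85 tcp [627.6 -13.1  37.5] gap 2.95 F [-0.6  0.2 -0.9] dp cm [-0.05  0.    0.15] len 0.2 tilt z [-0.001  0.    -1.   ]
 roll 3.144 cur jaw -86.5 q6 after (same q1) 4.45; roll 0.003 cur jaw -86.5 q6 after (same q1) 1.31; roll -3.139 cur jaw -86.5 q6 after (same q1) -1.83; roll -6.281 cur jaw -86.5 q6 after (same q1) -4.97;
```

```bash
python3 -m creep '{"claw":[2.5,2.5,4,4,4,4,4,4,4,4],"dp":[[0,0,0.1],[0,0,0.2],[0,0,0.2],[0,0,0.2],[0,0,0.2],[0,0,-1.5],[0,0,-5],[0,0,-9],[0,0,-14],[0,0,-14]],"roll":[0,0,0,0,0,0,0,0,0,0]}'
python3 - <<'E'
from h import *
s=imaging.snapshot("wrist"); cv2.imwrite("pics/w7.png",s["image"][:,:,::-1])
W=cloud(s); m=(W[...,2]>.04)&(W[...,2]<.055)&(np.hypot(W[...,0]-.627,W[...,1]+.013)<.06)
r=cv2.minAreaRect((W[m][:,:2]*1000).astype(np.float32));print(r,m.sum(),np.median(W[m][:,2]))
m=(W[...,2]>.017)&(W[...,2]<.028)&(np.hypot(W[...,0]-.627,W[...,1]-.015)<.12)
r=cv2.minAreaRect((W[m][:,:2]*1000).astype(np.float32));print("basket",r,m.sum(),np.median(W[m][:,2]))
go(382.7,304.4,180,-32.5-90)
E
```

```text
t: 10.85
tcp_pos: [0.6331, -0.0141, 0.1874]
tool_rot: [0.999, 0.031, 0.008, 0.002]
force: [1.1, 0.3, 0.4]
finger_gap: 0.47
((628.0969848632812, -13.384147644042969), (79.18144226074219, 30.061006546020508), 3.0870261192321777) 2252 0.046302787644258915
basket ((627.3909912109375, 13.356521606445312), (131.74185180664062, 140.7121124267578), 3.3518099784851074) 2101 0.02210731533491751
t 10.9 tcp [631.1 -13.7 184.1] gap 4.0 F [ 0.2  0.4 -0.1] dp cm [-22.82 -33.29   0.07] len 40.4 tilt z [ 0.011 -0.002 -1.   ]
 roll 3.771 cur jaw -86.4 q6 after (same q1) 5.08; roll 0.629 cur jaw -86.4 q6 after (same q1) 1.94; roll -2.512 cur jaw -86.4 q6 after (same q1) -1.2; roll -5.654 cur jaw -86.4 q6 after (same q1) -4.34;
```

View pics/w7.png

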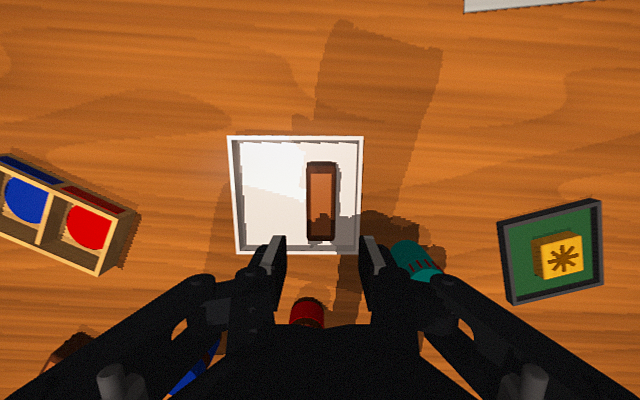

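```bash
python3 -m creep '{"claw":[5,5.8,5.8,5.8,5.8,5.8,5.8,5.8,5.8,5.8,5.8,5.8],"dp":[[-2.6,-3.8,0],[-5.2,-7.6,0],[-7.8,-11.4,0],[-10.4,-15.2,0],[-13,-19,0],[-15.6,-22.8,0],[-18.2,-26.6,0],[-20.8,-30.4,0],[-22.6,-33.2,0],[-22.6,-33.2,0],[-22.6,-33.2,0],[-22.6,-33.2,0]],"roll":[0.1,0.2,0.3,0.4,0.5,0.6,0.63,0.63,0.63,0.63,0.63,0.63]}'
python3 - <<'E'
from h import *
s=imaging.snapshot("wrist"); cv2.imwrite("pics/w8.png",s["image"][:,:,::-1])
W=cloud(s); m=(W[...,2]>.035)&(W[...,2]<.055)&(np.hypot(W[...,0]-.383,W[...,1]-.304)<.06)
r=cv2.minAreaRect((W[m][:,:2]*1000).astype(np.float32));print(r,m.sum(),np.median(W[m][:,2]))
go(382.7,304.4,32,-32.5-90); print(manip.sense()["q"])
E
```

```text
t: 12.1
tcp_pos: [0.3826, 0.3035, 0.1781]
tool_rot: [0.96, -0.281, 0.0, 0.0]
force: [-0.2, 0.4, 0.7]
finger_gap: 0.683
((384.5680847167969, 303.2369689941406), (29.876798629760742, 78.9564208984375), 56.46578598022461) 2376 0.042308732786051226
t 12.15 tcp [382.8 303.4 178.2] gap 5.82 F [-0.7  0.2 -0.5] dp cm [-0.07 -0.08 14.62] len 14.6 tilt z [ 0. -0. -1.]
 roll 3.139 cur jaw -122.6 q6 after (same q1) 5.72; roll -0.003 cur jaw -122.6 q6 after (same q1) 2.58; roll -3.144 cur jaw -122.6 q6 after (same q1) -0.56; roll -6.286 cur jaw -122.6 q6 after (same q1) -3.7;
[ 4.40966915e-01  4.57044435e-01  1.84251217e+00 -3.08093896e-04
  8.42122287e-01  2.58171746e+00]
```

View pics/w8.png

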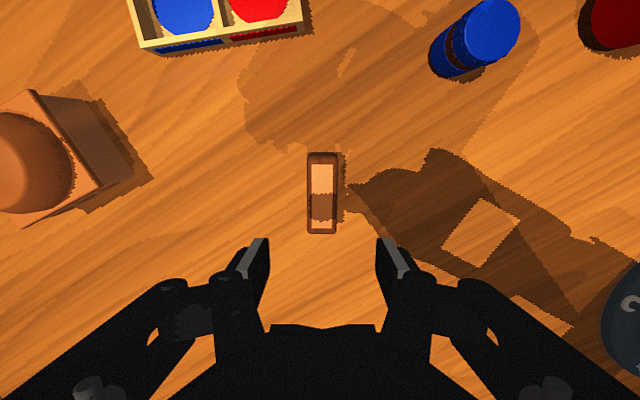

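Block b, at (322,195), is centred and aligned within 1 mm. Now I grip it.

```bash
python3 -m creep '{"claw":[5.8,5.8,5.8,5.8,5.8,5.8,2.5,2.5,2.5,2.5,2.5,2.5],"dp":[[0.1,0,4],[0.1,0,8],[0.1,0,11],[0.1,0,13.5],[0.1,0,14.6],[0.1,0,14.6],[0.1,0,14.6],[0.1,0,14.6],[0.1,0,14.6],[0.1,0,14.6],[0.1,0,14.6],[0.1,0,14.6]],"roll":[0,0,0,0,0,0,0,0,0,0,0,0]}' 40
python3 -m creep '{"claw":[2.5,2.5,2.5,2.5,2.5,2.5,2.5],"dp":[[0,0,-2],[0,0,-5],[0,0,-9],[0,0,-13],[0,0,-13],[0,0,-13],[0,0,-13]],"roll":[0,0,0,0,0,0,0]}'
python3 - <<'E'
from h import *
b=np.radians(3.4); ey=np.array([-np.sin(b),np.cos(b)]); p=np.array([626.5,14])+30*ey; print(p)
go(*p,160,3.4-90)
E
```

```text
t: 13.35
tcp_pos: [0.3838, 0.304, 0.0336]
tool_rot: [0.96, -0.28, 0.001, -0.001]
force: [0.6, 0.1, 7.5]
finger_gap: 0.346
t: 14.05
tcp_pos: [0.3819, 0.3033, 0.1615]
tool_rot: [0.96, -0.28, -0.001, 0.001]
force: [-0.9, 0.7, -0.7]
finger_gap: 0.346
[624.72080879  43.94719484]
t 14.05 tcp [381.9 303.3 161.5] gap 2.95 F [-0.9  0.7 -0.7] dp cm [34.42  8.79  0.13] len 35.5 tilt z [-0.002 -0.001 -1.   ]
 roll 2.514 cur jaw -122.5 q6 after (same q1) 5.09; roll -0.627 cur jaw -122.5 q6 after (same q1) 1.95; roll -3.769 cur jaw -122.5 q6 after (same q1) -1.19; roll -6.911 cur jaw -122.5 q6 after (same q1) -4.33;
```

```bash
python3 -m creep '{"claw":[2.5,2.5,2.5,2.5,2.5,2.5,2.5,2.5,2.5,2.5,2.5,2.5],"dp":[[4.3,1.1,0],[8.6,2.2,0],[12.9,3.3,0],[17.2,4.4,0],[21.5,5.5,0],[25.8,6.6,0],[30.1,7.7,0],[34.4,8.8,0],[34.4,8.8,0],[34.4,8.8,4],[34.4,8.8,8],[34.4,8.8,8]],"roll":[-0.1,-0.2,-0.3,-0.4,-0.5,-0.6,-0.63,-0.63,-0.63,-0.63,-0.63,-0.63]}'
python3 -m creep '{"claw":[2.5,2.5],"dp":[[0,0,0],[0,0,0]],"roll":[0,0]}'
python3 - <<'E'
from h import *
go(624.7,43.9,36,3.4-90)
s=imaging.snapshot("wrist"); cv2.imwrite("pics/w9.png",s["image"][:,:,::-1])
E
```

```text
t: 15.25
tcp_pos: [0.6191, 0.0451, 0.0749]
tool_rot: [0.999, 0.031, -0.009, -0.001]
force: [-0.8, 0.5, -1.5]
finger_gap: 0.346
t: 15.45
tcp_pos: [0.6264, 0.0446, 0.0836]
tool_rot: [1.0, 0.031, 0.001, 0.0]
force: [0.1, -1.0, -0.1]
finger_gap: 0.343
t 15.45 tcp [626.4  44.6  83.6] gap 2.93 F [ 0.1 -1.  -0.1] dp cm [-0.18  0.06  4.76] len 4.8 tilt z [ 0.002 -0.    -1.   ]
 roll 3.145 cur jaw -86.4 q6 after (same q1) 4.55; roll 0.003 cur jaw -86.4 q6 after (same q1) 1.4; roll -3.139 cur jaw -86.4 q6 after (same q1) -1.74; roll -6.28 cur jaw -86.4 q6 after (same q1) -4.88;
```

View pics/w9.png

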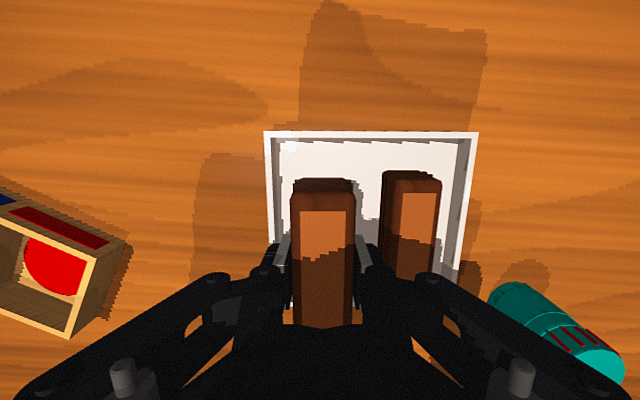

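The block is at (322,265), beside the placed one at (412,230), and the fingers fit between them. I lower it and release.

```bash
python3 -m creep '{"claw":[2.5,2.5,2.5,2.5,2.5,2.5],"dp":[[-0.1,0,1.5],[-0.1,0,3],[-0.1,0,4],[-0.1,0,4.6],[-0.1,0,4.8],[-0.1,0,4.8]],"roll":[0,0,0,0,0,0]}'
python3 -m creep '{"claw":[4,4,4,4,4,4,4,4,4],"dp":[[0,0,0],[0,0,0],[0,0,0],[0,0,-1.5],[0,0,-5],[0,0,-9],[0,0,-14],[0,0,-14],[0,0,-14]],"roll":[0,0,0,0,0,0,0,0,0]}'
python3 - <<'E'
from h import *
s=imaging.snapshot("wrist"); cv2.imwrite("pics/w10.png",s["image"][:,:,::-1])
W=cloud(s)
for y in (-.013,.044):
    m=(W[...,2]>.04)&(W[...,2]<.055)&(np.hypot((W[...,0]-.627)/2,W[...,1]-y)<.027)
    r=cv2.minAreaRect((W[m][:,:2]*1000).astype(np.float32));print(r,m.sum(),np.median(W[m][:,2]),W[m][:,2].std())
go(428.4,127.4,180,-24.1)
E
```

```text
t: 16.1
tcp_pos: [0.6233, 0.0444, 0.0374]
tool_rot: [1.0, 0.031, -0.001, -0.0]
force: [-8.2, -0.4, 23.4]
finger_gap: 0.343
t: 17.0
tcp_pos: [0.6254, 0.0443, 0.1766]
tool_rot: [1.0, 0.031, 0.002, 0.0]
force: [0.5, -0.0, -0.6]
finger_gap: 0.47
((627.7490844726562, -13.491331100463867), (79.86445617675781, 30.56038475036621), 3.056335210800171) 2446 0.04628390277999765 0.0013262449664436609
((624.3259887695312, 44.38928985595703), (79.43270874023438, 29.963563919067383), 3.447831630706787) 2455 0.04629588930369737 0.0011259380292003365
t 17.05 tcp [624.1  44.4 174.7] gap 3.99 F [ 0.5 -0.2 -0.2] dp cm [-19.02  -9.5   -0.53] len 21.3 tilt z [ 0. -0. -1.]
 roll 2.053 cur jaw -86.5 q6 after (same q1) 3.45; roll -1.088 cur jaw -86.5 q6 after (same q1) 0.31; roll -4.23 cur jaw -86.5 q6 after (same q1) -2.83; roll -7.372 cur jaw -86.5 q6 after (same q1) -5.97;
```

View pics/w10.png

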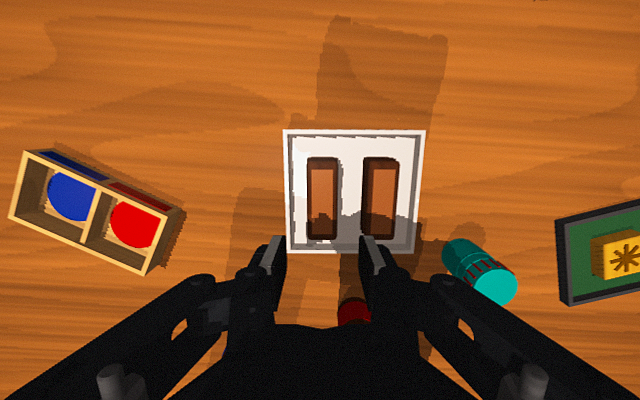

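Both blocks, at (322,198) and (378,198), stand flat side by side in the basket. Next is the blue jar.

```bash
python3 -m creep '{"claw":[5,6.5,6.5,6.5,6.5,6.5,6.5,6.5,6.5,6.5,6.5,6.5],"dp":[[-2.4,-1.2,0],[-4.8,-2.4,0],[-7.2,-3.6,0],[-9.6,-4.8,0],[-12,-6,0],[-14.4,-7.2,0],[-16.8,-8.4,0],[-19,-9.5,0],[-19,-9.5,0],[-19,-9.5,0],[-19,-9.5,0],[-19,-9.5,0]],"roll":[-0.11,-0.22,-0.33,-0.44,-0.55,-0.66,-0.77,-0.88,-0.99,-1.09,-1.09,-1.09]}'
python3 - <<'E'
from h import *
s=imaging.snapshot("wrist"); cv2.imwrite("pics/w11.png",s["image"][:,:,::-1])
W=cloud(s)
for n,c in (("blue",(.4284,.1274)),):
    m=(W[...,2]>.070)&(W[...,2]<.082)&(np.hypot(W[...,0]-c[0],W[...,1]-c[1])<.035)
    print(n,cv2.minEnclosingCircle((W[m][:,:2]*1000).astype(np.float32)),m.sum(),np.median(W[m][:,2]))
go(428.4,127.4,55,-24.1)
E
```

```text
t: 18.25
tcp_pos: [0.4282, 0.1273, 0.1734]
tool_rot: [0.839, 0.544, -0.001, -0.001]
force: [-0.0, -0.0, 0.3]
finger_gap: 0.761
blue ((430.41864013671875, 127.08172607421875), 21.89846420288086) 1853 0.07515098879096488
t 18.3 tcp [428.5 127.3 173.5] gap 6.49 F [-0.8 -0.5  0.4] dp cm [2.000e-02 1.000e-02 1.185e+01] len 11.9 tilt z [-0.002 -0.    -1.   ]
 roll 3.141 cur jaw -24.1 q6 after (same q1) 3.6; roll -0.0 cur jaw -24.1 q6 after (same q1) 0.46; roll -3.142 cur jaw -24.1 q6 after (same q1) -2.68; roll -6.283 cur jaw -24.1 q6 after (same q1) -5.82;
```

View pics/w11.png

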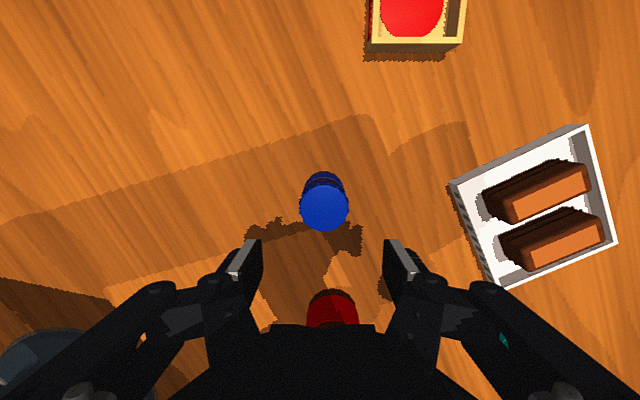

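The blue cap at (324,207) is centred between the jaws.

```bash
python3 -m creep '{"claw":[6.5,6.5,6.5,6.5,6.5,3.5,3.5,3.5,3.5,3.5,3.5],"dp":[[0.1,0.1,4],[0.1,0.1,8],[0.1,0.1,11],[0.1,0.1,11.8],[0.1,0.1,11.8],[0.1,0.1,11.8],[0.1,0.1,11.8],[0.1,0.1,11.8],[0.1,0.1,11.8],[0.1,0.1,11.8],[0.1,0.1,11.8]],"roll":[0,0,0,0,0,0,0,0,0,0,0]}' 40
python3 -m creep '{"claw":[3.5,3.5,3.5,3.5,3.5,3.5],"dp":[[0,0,-2],[0,0,-5],[0,0,-9],[0,0,-11],[0,0,-11],[0,0,-11]],"roll":[0,0,0,0,0,0]}'
python3 - <<'E'
from h import *
go(601.4,318.3,165,-24.1)
s=imaging.snapshot("wrist"); cv2.imwrite("pics/w12.png",s["image"][:,:,::-1])
E
```

```text
t: 19.4
tcp_pos: [0.431, 0.128, 0.0575]
tool_rot: [0.839, 0.545, 0.001, 0.001]
force: [-1.0, 0.9, 6.9]
finger_gap: 0.482
t: 20.0
tcp_pos: [0.4302, 0.1279, 0.1666]
tool_rot: [0.839, 0.545, 0.0, 0.0]
force: [-0.4, -0.3, -1.6]
finger_gap: 0.482
t 20.0 tcp [430.2 127.9 166.6] gap 4.11 F [-0.4 -0.3 -1.6] dp cm [24.36  7.9   0.18] len 25.6 tilt z [ 0.001  0.    -1.   ]
 roll 3.143 cur jaw -24.0 q6 after (same q1) 3.6; roll 0.002 cur jaw -24.0 q6 after (same q1) 0.46; roll -3.14 cur jaw -24.0 q6 after (same q1) -2.68; roll -6.281 cur jaw -24.0 q6 after (same q1) -5.82;
```

View pics/w12.png

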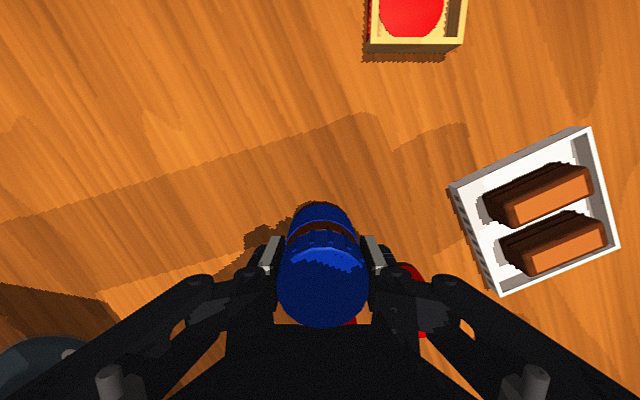

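The blue jar is held upright at (323,270). I carry it to the blue cell.

```bash
python3 -m creep '{"claw":[3.5,3.5,3.5,3.5,3.5,3.5,3.5,3.5,3.5,3.5,3.5,3.5],"dp":[[3.5,1.1,0],[7,2.3,0],[10.5,3.4,0],[14,4.6,0],[17.5,5.7,0],[21,6.8,0],[24.4,7.9,0],[24.4,7.9,0],[24.4,7.9,0],[24.4,7.9,3],[24.4,7.9,5],[24.4,7.9,5]],"roll":[0,0,0,0,0,0,0,0,0,0,0,0]}'
python3 -m creep '{"claw":[3.5,3.5],"dp":[[0,0,0],[0,0,0]],"roll":[0,0]}'
python3 - <<'E'
from h import *
go(602,318,61,-24.1)
s=imaging.snapshot("wrist"); cv2.imwrite("pics/w13.png",s["image"][:,:,::-1])
s=imaging.snapshot("scene"); cv2.imwrite("pics/s13.png",cv2.resize(s["image"][170:330,300:500,::-1],(750,600)))
E
```

```text
t: 21.25
tcp_pos: [0.5976, 0.3164, 0.1117]
tool_rot: [0.839, 0.544, -0.006, -0.001]
force: [-0.2, 0.1, -1.0]
finger_gap: 0.482
t: 21.45
tcp_pos: [0.6022, 0.3184, 0.1173]
tool_rot: [0.839, 0.544, 0.001, 0.0]
force: [-0.4, 0.0, -0.6]
finger_gap: 0.485
t 21.45 tcp [602.2 318.4 117.3] gap 4.14 F [-0.4  0.  -0.6] dp cm [-0.05 -0.01  5.63] len 5.6 tilt z [ 0.001  0.    -1.   ]
 roll 3.143 cur jaw -24.0 q6 after (same q1) 3.88; roll 0.001 cur jaw -24.0 q6 after (same q1) 0.74; roll -3.14 cur jaw -24.0 q6 after (same q1) -2.4; roll -6.282 cur jaw -24.0 q6 after (same q1) -5.54;
```

View pics/w13.png

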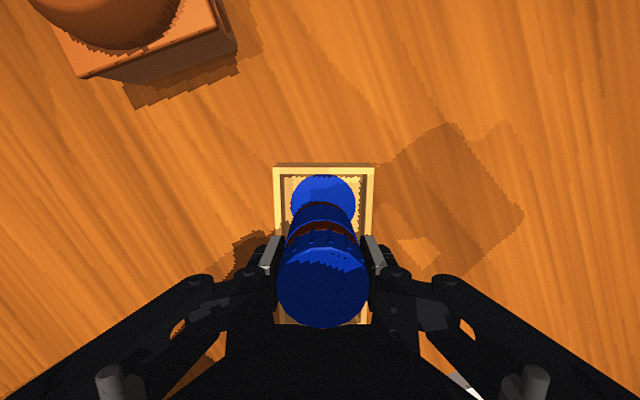

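View pics/s13.png

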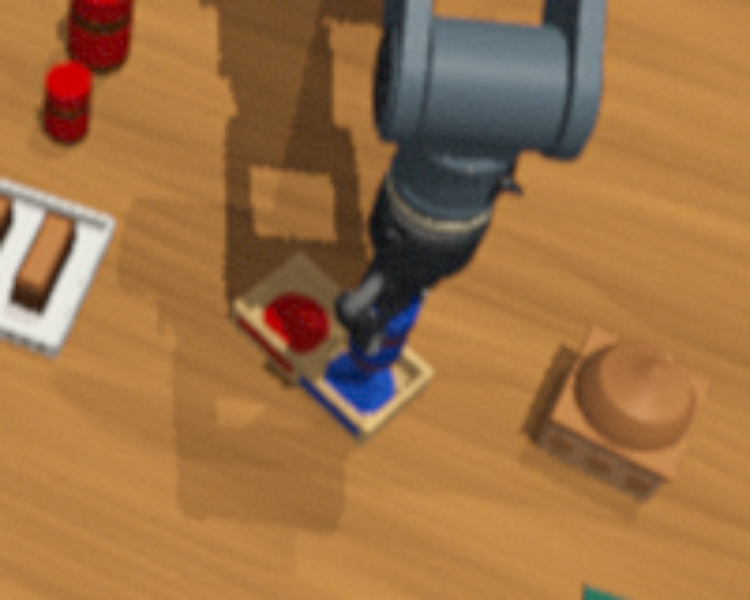

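Both views put the jar over the blue disc, with its underside still above the rim. I lower it and release.

```bash
python3 -m creep '{"claw":[3.5,3.5,3.5,3.5,3.5,3.5],"dp":[[0,0,2],[0,0,4],[0,0,5],[0,0,5.5],[0,0,5.5],[0,0,5.5]],"roll":[0,0,0,0,0,0]}'
python3 -m creep '{"claw":[5.8,5.8,5.8,5.8,5.8,5.8,5.8,5.8,5.8],"dp":[[0,0,0.1],[0,0,0.1],[0,0,0.1],[0,0,-1.5],[0,0,-5],[0,0,-9],[0,0,-12],[0,0,-12],[0,0,-12]],"roll":[0,0,0,0,0,0,0,0,0]}'
python3 - <<'E'
from h import *
s=imaging.snapshot("wrist"); cv2.imwrite("pics/w14.png",s["image"][:,:,::-1])
W=cloud(s)
m=(W[...,2]>.074)&(W[...,2]<.088)&(np.hypot(W[...,0]-.602,W[...,1]-.318)<.035)
print(cv2.minEnclosingCircle((W[m][:,:2]*1000).astype(np.float32)),m.sum(),np.median(W[m][:,2]),W[m][:,2].std())
m=(W[...,2]>.025)&(W[...,2]<.035)&(np.hypot(W[...,0]-.587,W[...,1]-.286)<.1)
print("caddy",cv2.minAreaRect((W[m][:,:2]*1000).astype(np.float32)),m.sum())
go(471.3,-4,180,-24.1)
E
```

```text
t: 22.15
tcp_pos: [0.6025, 0.3189, 0.0623]
tool_rot: [0.839, 0.545, 0.001, 0.0]
force: [-1.3, -0.6, 0.4]
finger_gap: 0.485
t: 23.05
tcp_pos: [0.6022, 0.3188, 0.1834]
tool_rot: [0.839, 0.545, 0.002, 0.0]
force: [0.1, -0.1, -0.2]
finger_gap: 0.677
((602.40576171875, 317.69268798828125), 21.871755599975586) 1774 0.08017684455603474 0.0010140564384690733
caddy ((588.988037109375, 284.925537109375), (147.18597412109375, 78.17782592773438), 65.83287048339844) 2338
t 23.1 tcp [601.4 318.5 181.7] gap 5.82 F [-0.5 -0.9 -0.1] dp cm [-34.75   1.24   0.18] len 34.8 tilt z [-0. -0. -1.]
 roll 3.143 cur jaw -24.0 q6 after (same q1) 3.89; roll 0.002 cur jaw -24.0 q6 after (same q1) 0.74; roll -3.14 cur jaw -24.0 q6 after (same q1) -2.4; roll -6.282 cur jaw -24.0 q6 after (same q1) -5.54;
```

View pics/w14.png

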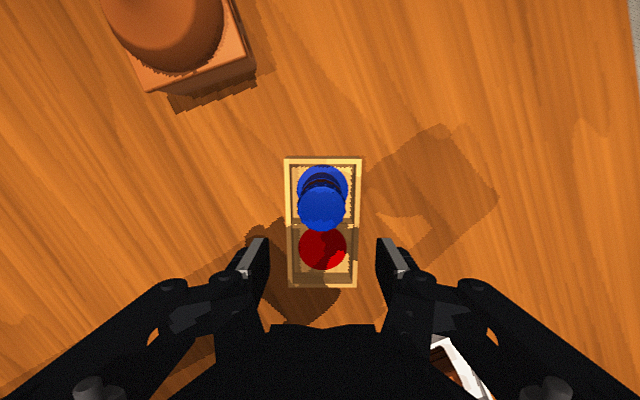

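```bash
python3 - <<'E'
from h import *
from scipy.spatial.transform import Rotation as Ro
s=imaging.snapshot("wrist"); c=-s["R"].T@s["t"]; m=manip.sense(); print(c, Ro.from_quat(m["tool_rot"]).as_matrix().T@(c-m["tcp_pos"])); go(471.3,-4,180,-24.1)
E
python3 -m creep '{"claw":[6,6.5,6.5,6.5,6.5,6.5,6.5,6.5,6.5,6.5,6.5,6.5],"dp":[[-4,0.1,0],[-8,0.3,0],[-12,0.4,0],[-16,0.6,0],[-20,0.7,0],[-24,0.9,0],[-28,1,0],[-31.5,1.1,0],[-34.7,1.2,0],[-34.7,1.2,0],[-34.7,1.2,0],[-34.7,1.2,0]],"roll":[0,0,0,0,0,0,0,0,0,0,0,0]}'
python3 - <<'E'
from h import *
s=imaging.snapshot("wrist"); cv2.imwrite("pics/w15.png",s["image"][:,:,::-1])
W=cloud(s)
m=(W[...,2]>.068)&(W[...,2]<.082)&(np.hypot(W[...,0]-.472,W[...,1]+.004)<.033)
print(cv2.minEnclosingCircle((W[m][:,:2]*1000).astype(np.float32)),m.sum(),np.median(W[m][:,2]))
go(472.5,-4.5,55.5,-24.1)
E
```

```text
[0.62966652 0.38015963 0.30563784] [ 0.06804287  0.00098763 -0.1250956 ]
t 23.15 tcp [600.8 318.3 180.6] gap 5.78 F [0.1 0.7 0.2] dp cm [-34.71   1.28   0.11] len 34.7 tilt z [-0.002 -0.001 -1.   ]
 roll 3.143 cur jaw -24.0 q6 after (same q1) 3.89; roll 0.002 cur jaw -24.0 q6 after (same q1) 0.74; roll -3.14 cur jaw -24.0 q6 after (same q1) -2.4; roll -6.282 cur jaw -24.0 q6 after (same q1) -5.54;
t: 24.35
tcp_pos: [0.4716, -0.0026, 0.1808]
tool_rot: [0.839, 0.545, -0.0, -0.0]
force: [0.2, -0.7, 0.2]
finger_gap: 0.763
((473.2217102050781, -5.015186309814453), 22.026187896728516) 1760 0.07516385628690345
t 24.4 tcp [471.7  -2.4 180.9] gap 6.53 F [-0.7  0.  -0.6] dp cm [-0.16  0.17 12.54] len 12.5 tilt z [-0.001  0.    -1.   ]
 roll 3.144 cur jaw -23.9 q6 after (same q1) 3.32; roll 0.003 cur jaw -23.9 q6 after (same q1) 0.18; roll -3.139 cur jaw -23.9 q6 after (same q1) -2.96; roll -6.28 cur jaw -23.9 q6 after (same q1) -6.11;
```

View pics/w15.png

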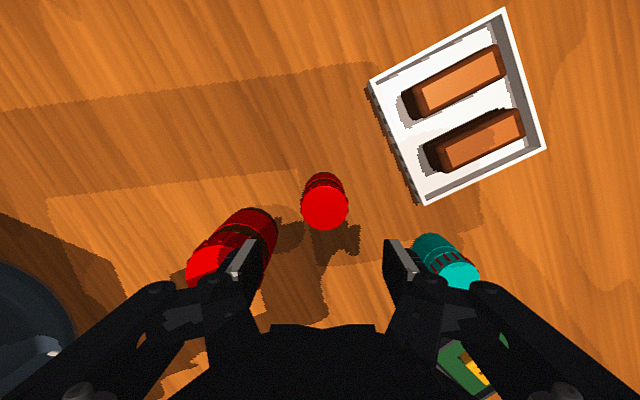

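The small red cap at (324,207) is centred. The big red decoy is near the left finger, so I turn the jaws away from it before descending.

```bash
python3 -m creep '{"claw":[6.5,6.5,6.5,6.5,6.5,6.5,6.5,6.5,6.5,6.5,6.5,6.5],"dp":[[-0.2,0.2,0],[-0.2,0.2,0],[-0.2,0.2,0],[-0.2,0.2,0],[-0.2,0.2,0],[-0.2,0.2,0],[-0.2,0.2,2],[-0.2,0.2,5],[-0.2,0.2,8],[-0.2,0.2,8],[-0.2,0.2,8],[-0.2,0.2,8]],"roll":[0.12,0.24,0.36,0.48,0.6,0.7,0.7,0.7,0.7,0.7,0.7,0.7]}'
python3 - <<'E'
from h import *
s=imaging.snapshot("wrist"); cv2.imwrite("pics/w16.png",s["image"][:,:,::-1])
go(472.8,-4.7,55.5,-64)
E
```

```text
t: 25.6
tcp_pos: [0.4735, -0.0056, 0.1024]
tool_rot: [0.974, 0.224, 0.001, 0.0]
force: [-0.3, 0.1, -0.1]
finger_gap: 0.759
t 25.65 tcp [473.6  -5.7 102.6] gap 6.5 F [ 0.2 -1.2  0.6] dp cm [-0.04 -0.14  4.71] len 4.7 tilt z [ 0.003 -0.001 -1.   ]
 roll 3.14 cur jaw -64.1 q6 after (same q1) 4.01; roll -0.001 cur jaw -64.1 q6 after (same q1) 0.87; roll -3.143 cur jaw -64.1 q6 after (same q1) -2.27; roll -6.284 cur jaw -64.1 q6 after (same q1) -5.41;
```

View pics/w16.png

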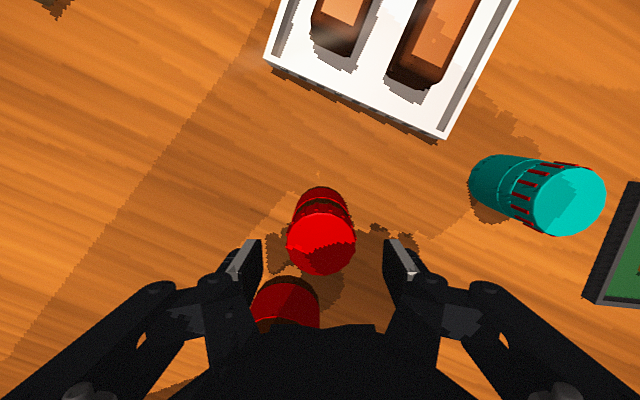

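The small red cap at (320,243) sits between the jaws. The big one at (288,300) is behind the gripper and clear of it.

```bash
python3 -m creep '{"claw":[6.5,6.5,6.5,6.5,3.5,3.5,3.5,3.5,3.5,3.5],"dp":[[0,-0.1,2],[0,-0.1,4],[0,-0.1,4.7],[0,-0.1,4.7],[0,-0.1,4.7],[0,-0.1,4.7],[0,-0.1,4.7],[0,-0.1,4.7],[0,-0.1,4.7],[0,-0.1,4.7]],"roll":[0,0,0,0,0,0,0,0,0,0]}' 40
python3 -m creep '{"claw":[3.5,3.5,3.5,3.5,3.5,3.5,3.5],"dp":[[0,0,-2],[0,0,-5],[0,0,-9],[0,0,-13],[0,0,-13],[0,0,-13],[0,0,-13]],"roll":[0,0,0,0,0,0,0]}'
python3 - <<'E'
from h import *
go(574,253.5,185,-24.1)
s=imaging.snapshot("wrist"); cv2.imwrite("pics/w17.png",s["image"][:,:,::-1])
E
```

```text
t: 26.65
tcp_pos: [0.4728, -0.0051, 0.0554]
tool_rot: [0.975, 0.224, 0.001, 0.0]
force: [-1.0, 0.8, 6.2]
finger_gap: 0.478
t: 27.35
tcp_pos: [0.471, -0.0047, 0.1834]
tool_rot: [0.975, 0.224, -0.001, -0.001]
force: [0.0, 0.2, -1.4]
finger_gap: 0.476
t 27.35 tcp [471.   -4.7 183.4] gap 4.07 F [ 0.   0.2 -1.4] dp cm [ 20.54 -18.74  -0.17] len 27.8 tilt z [-0.002  0.001 -1.   ]
 roll 2.443 cur jaw -64.1 q6 after (same q1) 3.31; roll -0.698 cur jaw -64.1 q6 after (same q1) 0.17; roll -3.84 cur jaw -64.1 q6 after (same q1) -2.97; roll -6.982 cur jaw -64.1 q6 after (same q1) -6.11;
```

View pics/w17.png

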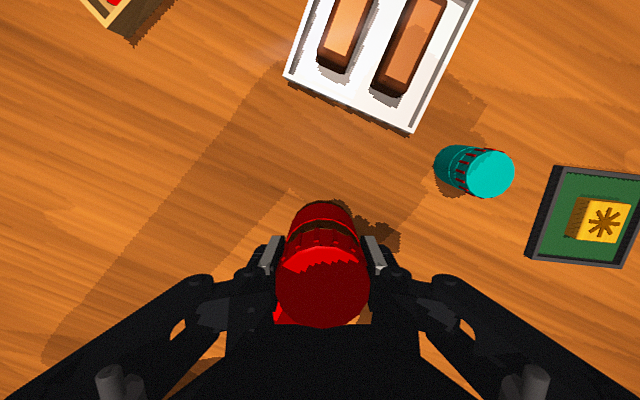

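The red jar is held upright at (322,270), and the neighbours have not moved.

```bash
python3 -m creep '{"claw":[3.5,3.5,3.5,3.5,3.5,3.5,3.5,3.5,3.5,3.5,3.5,3.5],"dp":[[2.6,-2.3,0],[5.2,-4.7,0],[7.8,-7,0],[10.3,-9.4,0],[12.9,-11.7,0],[15.5,-14,0],[18,-16.4,0],[20.5,-18.7,0],[20.5,-18.7,0],[20.5,-18.7,0],[20.5,-18.7,0],[20.5,-18.7,0]],"roll":[-0.1,-0.2,-0.3,-0.4,-0.5,-0.6,-0.7,-0.7,-0.7,-0.7,-0.7,-0.7]}'
python3 -m creep '{"claw":[3.5,3.5,3.5,3.5,3.5],"dp":[[0,0,3],[0,0,6],[0,0,6.5],[0,0,6.5],[0,0,6.5]],"roll":[0,0,0,0,0]}'
python3 - <<'E'
from h import *
go(574,253.5,61,-24.1)
s=imaging.snapshot("wrist"); cv2.imwrite("pics/w18.png",s["image"][:,:,::-1])
E
```

```text
t: 28.6
tcp_pos: [0.5742, 0.2515, 0.1836]
tool_rot: [0.839, 0.544, -0.001, -0.0]
force: [0.6, -0.1, -0.9]
finger_gap: 0.481
t: 29.1
tcp_pos: [0.5758, 0.2526, 0.1205]
tool_rot: [0.839, 0.544, 0.001, 0.0]
force: [-0.0, 1.3, -1.4]
finger_gap: 0.482
t 29.1 tcp [575.8 252.6 120.5] gap 4.12 F [-0.   1.3 -1.4] dp cm [ 0.   -0.21  5.95] len 6.0 tilt z [ 0.002  0.    -1.   ]
 roll 3.143 cur jaw -24.0 q6 after (same q1) 3.8; roll 0.001 cur jaw -24.0 q6 after (same q1) 0.66; roll -3.141 cur jaw -24.0 q6 after (same q1) -2.49; roll -6.282 cur jaw -24.0 q6 after (same q1) -5.63;
```

View pics/w18.png

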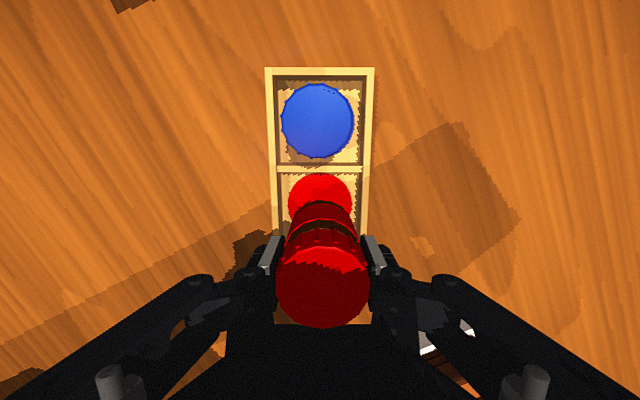

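The red jar hangs over the red disc at (320,195). The blue cap at (318,120) is seen from straight above. I lower and release.

```bash
python3 -m creep '{"claw":[3.5,3.5,3.5,3.5,3.5,3.5],"dp":[[0,-0.1,2],[0,-0.1,4],[0,-0.1,5.4],[0,-0.1,5.8],[0,-0.1,5.9],[0,-0.1,5.9]],"roll":[0,0,0,0,0,0]}'
python3 -m creep '{"claw":[5.8,5.8,5.8,5.8,5.8,5.8,5.8,5.8,5.8],"dp":[[0,0,0],[0,0,0],[0,0,0],[0,0,-1.5],[0,0,-5],[0,0,-9],[0,0,-13],[0,0,-13],[0,0,-13]],"roll":[0,0,0,0,0,0,0,0,0]}'
python3 -m creep '{"claw":[5.8,5.8,5.8,5.8,5.8,5.8,5.8],"dp":[[-5,0,0],[-10,0,0],[-15,0,0],[-20,0,0],[-24,0,0],[-24,0,0],[-24,0,0]],"roll":[0,0,0,0,0,0,0]}'
python3 - <<'E'
from h import *
s=imaging.snapshot("wrist"); cv2.imwrite("pics/w19.png",s["image"][:,:,::-1])
s=imaging.snapshot("scene"); cv2.imwrite("pics/s19.png",s["image"][:,:,::-1])
s=imaging.snapshot("top"); cv2.imwrite("pics/t19.png",s["image"][:,:,::-1])
W=cloud(s)
def near(c,r,lo,hi):
    m=(W[...,2]>lo)&(W[...,2]<hi)&(np.hypot(W[...,0]-c[0],W[...,1]-c[1])<r); return cv2.minAreaRect((W[m][:,:2]*1000).astype(np.float32)) if m.sum()>4 else None,m.sum(),np.median(W[m][:,2]) if m.sum() else None
print("red",near((.574,.2535),.033,.07,.1)); print("blue",near((.602,.318),.033,.07,.1))
print("case",near((.5623,-.5049),.1,.025,.05)); print("box",near((.5537,.5099),.08,.04,.2)); print("die",near((.575,-.295),.035,.017,.04))
print(manip.sense())
E
```

```text
t: 29.75
tcp_pos: [0.5747, 0.2534, 0.0611]
tool_rot: [0.839, 0.545, 0.001, 0.0]
force: [-0.4, -0.3, -0.7]
finger_gap: 0.482
t: 30.65
tcp_pos: [0.5746, 0.2534, 0.1927]
tool_rot: [0.839, 0.545, 0.002, 0.001]
force: [0.2, 0.0, -0.0]
finger_gap: 0.68
t: 31.35
tcp_pos: [0.4755, 0.0334, 0.1896]
tool_rot: [0.839, 0.543, -0.001, -0.001]
force: [0.2, -0.0, 0.1]
finger_gap: 0.677
red (((572.7257080078125, 253.2823486328125), (40.619075775146484, 40.16946029663086), 35.2723388671875), np.int64(161), np.float64(0.0809201215344303))
blue (((599.37939453125, 317.2903137207031), (39.944740295410156, 41.51323699951172), 63.810272216796875), np.int64(163), np.float64(0.08127669721356891))
case (((562.8225708007812, -505.090087890625), (58.86292266845703, 153.77313232421875), 84.5940933227539), np.int64(929), np.float64(0.034527569216954684))
box (((553.7115478515625, 508.4077453613281), (95.74678039550781, 94.44515991210938), 83.3577880859375), np.int64(979), np.float64(0.08062877625632332))
die (((573.6396484375, -293.5682373046875), (46.35308074951172, 47.24294662475586), 19.161113739013672), np.int64(225), np.float64(0.024174951078580736))
{'t': 31.5, 'q': array([-1.61544221e-01,  4.25484503e-01,  1.85656164e+00,  3.52941891e-04,
        8.59988058e-01,  2.55866591e-01]), 'qd': array([ 0.01087071, -0.00239007, -0.0041284 , -0.0020884 ,  0.00045605,
       -0.00199611]), 'tau': array([-4.27684151e-01, -3.40891349e+01, -1.23131874e+01, -1.57154101e-02,
        1.13385383e-02,  2.42765127e-03]), 'tcp_pos': array([0.47664363, 0.03486364, 0.18994287]), 'tool_rot': array([ 8.38333282e-01,  5.45157997e-01, -7.33100170e-05, -2.47475697e-04]), 'force': array([ 0.39158035, -0.16769945, -0.01097585]), 'ft_torque': array([-0.0216015 , -0.03151184,  0.02120196]), 'finger_gap': 0.6759994400694747}
```

View pics/t19.png

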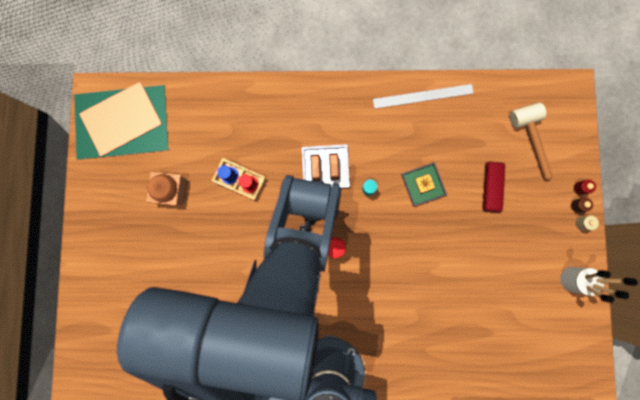

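View pics/s19.png

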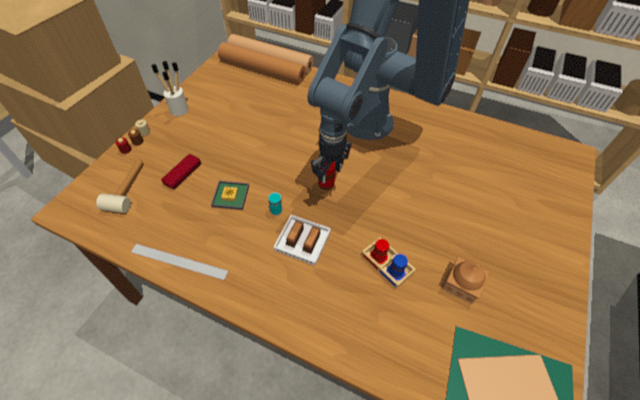

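The top view shows both jars in their own cells, blue at (227,173) and red at (248,182). The blocks are in the basket at (315,165) and (334,162), and the die is in the tray at (425,183). The leather box and the red case have not moved. The gripper is open and clear at z = 0.19 m.

```bash
python3 -c "
from station import workorder; print(workorder.sign_off())"
```

```text
the job is handed in; nothing more can be done
None
```

The bench is tidied and the job was handed in at about 31.5 s. No verdict was reported, so the figures below are my own last measurements.

- **Jars:** both stand in their own colour's cell, with caps at z ≈ 81 mm, as expected on the caddy floor. Each is within about 3 mm of its cell centre. Neither was seen to tip.
- **Blocks:** both lie flat side by side on the basket floor, with tops at z = 46 mm, about 28 and 30 mm either side of the basket centre.
- **Die:** it lies pattern up in the tray, with its top at z ≈ 24 mm, within about 3 mm of the tray centre.
- **Left alone:** the leather box and red case were re-measured within 2 mm of where they started.
- **Gripper:** it is open and touching nothing.

- **Disagreements:** the wrist and top cameras differed by about 2–3 mm, within what the calibration would explain. My first depth fit of the tray gave wrong sizes, so I used a fit to the green felt instead; it came out at 101.6 mm against the 100 mm expected.
- **Highest force:** about 23 N at the wrist, when the second block touched the basket floor.

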